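# Put the rinsed blue bottle on the drying peg

## Robot

A 7-joint arm with a two-finger parallel gripper is mounted at the origin on the work surface. World frame = base frame: x ahead of the robot, y to its left, z up, the work surface at z = 0. Lengths are in m, angles in rad, forces in N, time in s.
With the tool pointing down it reaches from about 0.425 to 0.925 m from the base axis. Payload 6.8 kg.
Tool frame: the origin (TCP) lies at the very end of the fingers, on their centre line; the grasp point (between the pads) lies 19 mm behind it (r.tcp_to_grasp is the distance from the TCP to the grasp point, in m); z points along the fingers, y is the line along which they close (so a half turn about z gives the same grasp; the last joint's range is limited). The gripper opens to 85 mm and grips with 20 to 120 N. Pads are 22 mm wide; open, the fingers measure 114 mm over their backs; the gripper's body (76 mm by 85 mm) begins 54 mm behind the grasp point. The pads swing forward as they close: fully open they stand 13 mm farther back than shut.
Start: joints at [1.024, 0.477, 0.022, 1.555, -0.011, 1.109, -0.083], TCP at [0.287, -0.611, 0.231] pointing down, gripper open.
Joint ranges: [-2.96, 2.96], [-0.34, 2.1], [-1.41, 1.46], [0.24, 2.44], [-1.37, 4.51], [0.17, 1.92], [-2.96, 2.96]. Speed limits (rad/s): [2.39, 2.39, 3.14, 3.14, 3.14, 3.14, 3.14].

## Interface

Orientations are given as a rotation vector (axis times angle).
In Python, from bench import r gives the robot as it stands.
- The arm moves only by the tool step_arm, never from a script. Its argument "moves" is a list of rows, each a list of 7 numbers: the shift along the tool's x, y, z in mm, then the turn, a rotation vector about the tool's x, y, z in rad, then the finger opening in mm, from 0 to 85.4. A call has 1 to 8 rows; each row is the pose to reach, as a shift and turn from the pose commanded when the call began, along the tool's axes at that moment; what a row does not reach only later rows make up. A row lasts 1/10 s, in which the tool goes at most 50 mm and 8.59 degrees, less where a joint would pass 70% of its speed; a pose out of reach is approached as far as the arm can. A call with a gripper value outside its range is refused whole. The fingers move at their own pace and stop on an object; "grip_force" is the grip in N (left out, the last holds). Time passes only in rows, so rows that repeat a pose let the fingers close. It gives the time, the measured TCP pose, the force, the opening and the grip force at its end, in the units of the state.
- r.get_obs(): the state, without advancing time (a new reading comes with each control period).
- r.grab_frame(name): name is "scene" or "top"; returns a dict with "image" (420x560x3 uint8, red, green, blue), "depth" (420x560 float32, m along the optical axis (not along the pixel's ray), 0 where there is no reading), "mtx" (3x3 intrinsics, pixels), "rvec" (rotation vector, rad) and "tvec" (3), from world to camera coordinates, as OpenCV has them. Camera axes: x right, y down, z forward; pixel columns grow to the right and rows downward; lengths in m; the calibration is good to about 2 mm. A picture is of the moment at which its call begins.
- r.hand_in(): hands the job in; it is judged then, once.
The state is a dict: "clock": time; "joints": joint angles; "qvel": joint speeds; "tau": joint torques, N m; "tcp_pos": TCP position; "orientation": TCP orientation; "contact_force": force on the tool from outside, world axes, zero at the start; "moment": the same for the moment, N m; "grip_width": finger opening in m; "gripper_force": force on a finger pad.
Only numpy, scipy, OpenCV 4.12 (cv2) and the standard library are available. Lean on these libraries where they do the work, as an engineer would, in place of code of your own. Each camera call takes 0.05 s, during which the arm holds its last target. There are 200 camera calls.

## Task

Take the blue bottle from its cradle, turn it mouth-down and slide its neck fully down over the leaning peg of the drying stand, then let go of it. Leave the white bottle in its cradle and the amber bottle standing where they are.

Things in the scene. Friction and masses are not known exactly. Their poses are not given: they have to be found in the camera images.
- blue_bottle_center (a point): Centre of the blue open bottle, 170 mm long, 80 g; z axis towards the mouth, 85 mm off. From the base: body 105 mm, diameter 54; shoulder 20; neck 45, diameter 30, bore 23. Lies in a cradle, mouth up 15 deg and roughly towards the robot, centre 95 mm above the bench; held from below (V under base end and neck, stop behind base), sides free for fingers 25 to 135 mm from the base.
- peg: Steel peg of the wooden drying stand: fixed, leaning 50 deg from vertical, tip up and roughly away from the robot. Origin: its root in the face of a red backing plate (60 x 64 mm), 85 mm above the bench; z axis along the peg to the tip. 75 mm long, diameter 15, the last 27 mm tapering to 5. A bottle fully on has its rim on the plate and may sag by 10 deg.
- white_bottle_center (a point): Centre of the white bottle, same shape and size as the blue one, lying the same way in another cradle of the same kind. Bystander. Its z axis points towards its mouth.
- amber_bottle_center (a point): Centre (half-way up) of a capped amber bottle, 56 mm in diameter and 140 mm tall, standing on the bench. Bystander. Its z axis points up.
Things that resemble listed ones, but are neither listed nor needed, are in the scene too. What is shaped like the part that bears peg but purple is not meant.

How it is judged:
By the outcome, as a careful person would: the job done as asked, in the order asked, and still so for the second after the job is handed in, with the robot touching nothing.
It also fails if it takes over 43 s, if anything falls off the work surface, if the arm or the gripper's body presses on something with over 40 N, if the wrist force passes 120 N, or if a joint passes its speed limit or range.

## Working session

There is one attempt and no reset: what is moved stays moved. The work goes in short steps, Python scripts to look and compute and a tool call to move; the robot and the scene stay as the last step left them, time stands still between calls to the robot, and variables do not carry over. Pictures are saved under pics/ and viewed, at most 10 in all, crops included, and the job is handed in when it is done.

Besides the shell and the picture viewer there is one more tool, called after "Emit:" as a command line: name --pt "numbers of a row" for each row, then --argument value for the rest. step_arm: Moves the arm, as the interface text tells. Its arguments: {"type":"object","properties":{"moves":{"type":"array","items":{"type":"array","items":{"type":"number"}}},"grip_force":{"type":"number"}},"required":["moves"]}

```bash
mkdir -p pics; ls; cat > h.py <<'E'
import numpy as np, cv2
from scipy.spatial.transform import Rotation as R
from bench import r
def grab(n):
    f=r.grab_frame(n); np.savez(f'{n}.npz',**f); return f
def load(n): return dict(np.load(f'{n}.npz'))
def cloud(f):
    d=f['depth']; v,u=np.indices(d.shape); K=f['mtx']
    p=np.stack([(u-K[0,2])/K[0,0]*d,(v-K[1,2])/K[1,1]*d,d],-1)
    M=cv2.Rodrigues(f['rvec'])[0]; w=(p-f['tvec'].ravel())@M
    w[d==0]=np.nan; return w
E
python3 - <<'E'
from h import *
ims=[]
for n in ('scene','top'):
    f=grab(n); cv2.imwrite(f'pics/{n}0.png',cv2.resize(f['image'][...,::-1],(784,588)))
    print(n,f['mtx'].tolist(),f['rvec'].ravel(),f['tvec'].ravel())
o=r.get_obs();print(o['clock'],o['tcp_pos'],o['orientation'],o['grip_width'])
E
```

```text
pics
scene [[541.5497241410169, 0.0, 278.44294687443477], [0.0, 541.5497241410169, 211.18759509485238], [0.0, 0.0, 1.0]] [ 2.14894634  0.66931271 -0.31474385] [-0.3919827  -0.08608508  1.99073704]
top [[543.0107426313891, 0.0, 275.56282886164956], [0.0, 543.0107426313891, 211.02724233274108], [0.0, 0.0, 1.0]] [ 2.13868232 -2.19931759  0.07976143] [0.04295332 0.49762269 1.76401062]
0.1 [ 0.28652853 -0.61058961  0.23044567] [-3.06478116e+00 -6.83459600e-01  7.77217841e-04] 0.08529579335758722
```

View pics/scene0.png

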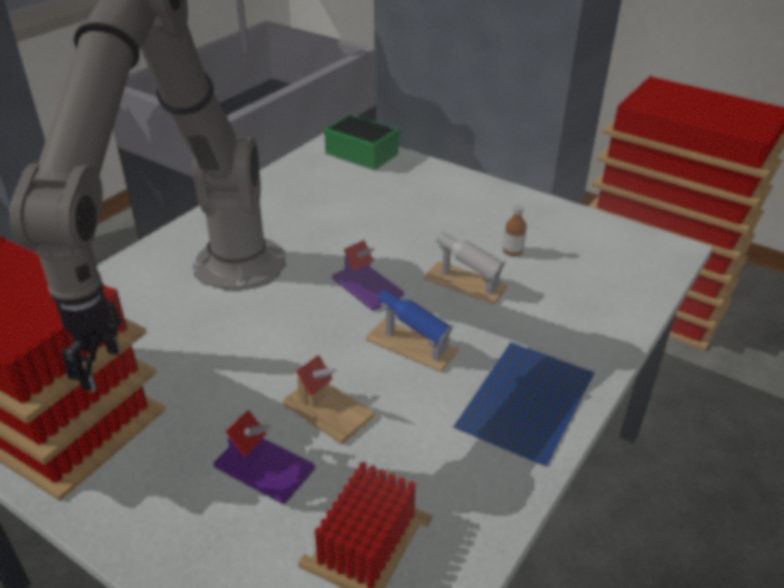

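View pics/top0.png

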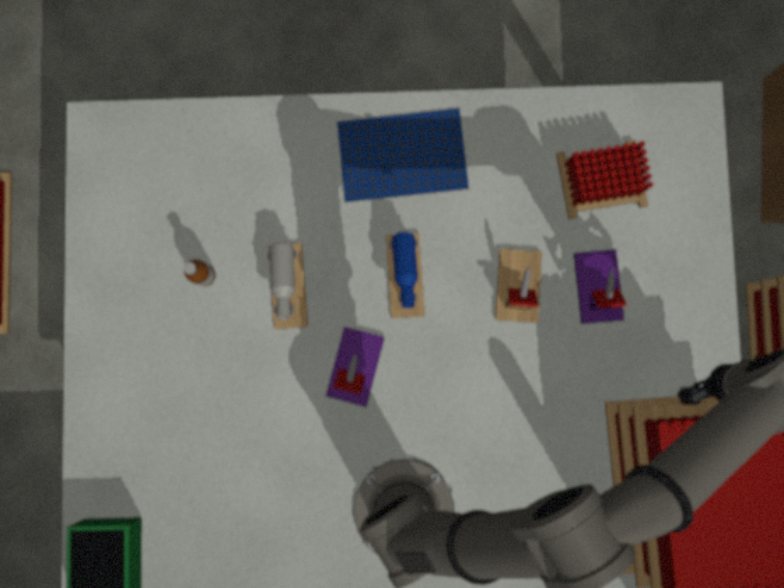

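```bash
python3 - <<'E'
from h import *
f=load('scene');g=load('top')
def crop(f,u,v,s,k): return cv2.resize(f['image'][v:v+s,u:u+s,::-1],(k,k),interpolation=cv2.INTER_CUBIC)
# blue scene px ~ (296,227); stand ~ (225,275)
a=crop(f,195,240,75,400);b=crop(f,255,200,75,400);c=crop(g,340,165,60,400)[:200*2];d=crop(g,260,160,65,400)
cv2.imwrite('pics/c1.png',cv2.resize(np.vstack([np.hstack([a,b]),np.hstack([c,d])]),(600,600)))
for n,F in (('scene',f),('top',g)):
    w=cloud(F);hsv=cv2.cvtColor(F['image'],cv2.COLOR_RGB2HSV).astype(int)
    H,S,V=hsv[...,0],hsv[...,1],hsv[...,2]
    x,y,z=w[...,0],w[...,1],w[...,2]
    m=(H>105)&(H<128)&(S>120)&(z>.05)&(z<.2)&(x>.3)
    P=w[m];print(n,'blue',len(P),P.min(0),P.max(0),np.median(P,0))
    np.save(n+'_blue.npy',P)
    m=((H<8)|(H>172))&(S>120)&(z>.04)&(z<.2)&(x>.2)&(x<.8)
    k,l,st,ce=cv2.connectedComponentsWithStats(m.astype(np.uint8))
    for i in range(1,k):
        if st[i,4]>40: P=w[l==i];print('red',st[i],np.median(P,0).round(3),P.min(0).round(3),P.max(0).round(3))
E
```

```text
scene blue 626 [ 0.46770965 -0.05159544  0.07486008] [ 0.63405772 -0.00702821  0.13218389] [ 0.56574608 -0.03429016  0.10795594]
red [ 440   55   83   47 2311] [0.657 1.43  0.085] [0.498 1.304 0.04 ] [0.8   1.678 0.098]
red [248 174  16  18  83] [0.303 0.098 0.079] [0.284 0.075 0.062] [0.324 0.138 0.104]
red [  17  248   81   69 1444] [ 0.217 -0.635  0.151] [ 0.201 -0.734  0.118] [ 0.231 -0.5    0.188]
red [213 256  22  26 257] [ 0.48  -0.298  0.089] [ 0.463 -0.318  0.058] [ 0.505 -0.255  0.109]
red [ 29 277  75  63 798] [ 0.217 -0.63   0.057] [ 0.201 -0.746  0.04 ] [ 0.251 -0.501  0.109]
red [162 294  27  31 375] [ 0.473 -0.487  0.09 ] [ 0.454 -0.512  0.063] [ 0.499 -0.449  0.111]
red [ 225  331   65   77 2532] [ 0.757 -0.514  0.099] [ 0.703 -0.588  0.04 ] [ 0.8   -0.413  0.109]
top blue 652 [ 0.46670768 -0.04062156  0.07826266] [0.63457045 0.01087434 0.13883003] [ 0.55857901 -0.01676726  0.11218148]
red [ 405  109   61   37 1621] [ 0.752 -0.481  0.097] [ 0.698 -0.579  0.04 ] [ 0.8   -0.402  0.115]
red [363 206  22  13 192] [ 0.477 -0.275  0.094] [ 0.46  -0.311  0.062] [ 0.503 -0.247  0.113]
red [424 207  23  13 195] [ 0.469 -0.47   0.093] [ 0.452 -0.504  0.057] [ 0.493 -0.442  0.115]
red [239 264  21  17 205] [0.3   0.119 0.09 ] [0.278 0.086 0.059] [0.328 0.147 0.111]
```

View pics/c1.png

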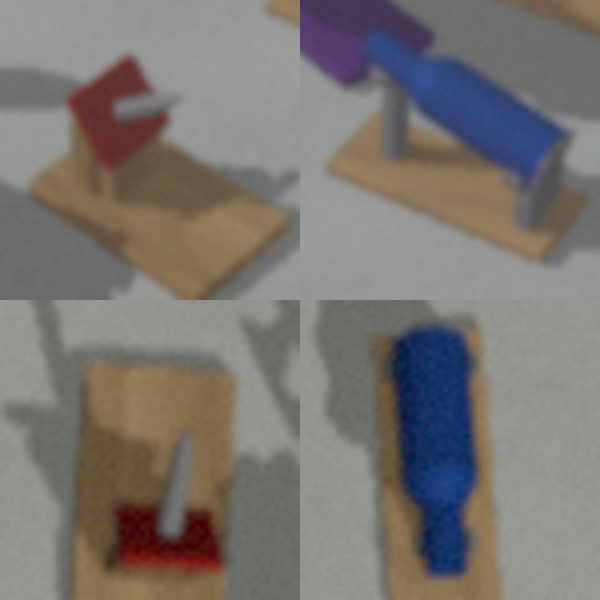

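```bash
python3 - <<'E'
from h import *
from scipy.optimize import least_squares
def rad(s): return np.interp(s,[-85,20,40,85],[27,27,15,15])/1e3
def fit(res,x0,**k): return least_squares(res,x0,loss='soft_l1',f_scale=.0015,**k).x
def ax(yaw,tilt): return np.array([np.cos(yaw)*np.cos(tilt),np.sin(yaw)*np.cos(tilt),np.sin(tilt)])
def bres(p,P,cam):
    a=ax(p[2],np.radians(15)); d=P-[p[0],p[1],p[3]]; s=d@a; rr=np.linalg.norm(d-np.outer(s,a),axis=1)
    return np.concatenate([rr-rad(s*1e3),np.maximum(abs(s)-.085,0),[(p[3]-.095)*20]])
for n in('scene','top'):
    P=np.load(n+'_blue.npy')
    p=fit(lambda q:bres(q,P,0),[.553,-.02,np.pi,.095]); 
    s=(P-[p[0],p[1],p[3]])@ax(p[2],np.radians(15))
    print(n,'bottle c',p.round(4),'yaw',np.degrees(p[2]),'rms',np.median(abs(bres(p,P,0))),np.percentile(s,[1,99]))
    f=load(n);w=cloud(f);hsv=cv2.cvtColor(f['image'],cv2.COLOR_RGB2HSV).astype(int);H,S=hsv[...,0],hsv[...,1]
    x,y,z=np.moveaxis(w,-1,0)
    box=(x>.44)&(x<.62)&(y>-.34)&(y<-.2)
    m=box&((H<8)|(H>172))&(S>120)&(z>.05)
    Q=w[m];c=np.median(Q,0)
    for _ in range(4):
        u,sv,vt=np.linalg.svd(Q-Q.mean(0));nn=vt[2]*np.sign(vt[2][0]);d=(Q-Q.mean(0))@nn;Q=Q[abs(d)<max(.003,1.5*d.std())]
    print(' plate c',Q.mean(0).round(4),'n',nn.round(3),'yaw',np.degrees(np.arctan2(nn[1],nn[0])),'lean',np.degrees(np.arccos(nn[2])),len(Q))
    g=box&(S<70)&(z>.07)&(((w-Q.mean(0))@nn)>.006)
    G=w[g];print(' peg',len(G),G.mean(0).round(3),G.min(0).round(3),G.max(0).round(3))
    def pres(q,full=0):
        a=ax(q[2],np.radians(40));d=G-[q[0],q[1],.085];s=d@a;rr=np.linalg.norm(d-np.outer(s,a),axis=1)
        if full: return s
        return np.concatenate([rr-np.interp(s*1e3,[0,48,75],[7.5,7.5,2.5])/1e3,np.maximum(s-.075,0)])
    q=fit(pres,[.48,-.285,-.1]);print(' peg root',q.round(4),np.degrees(q[2]),'rms',np.median(abs(pres(q))),np.percentile(pres(q,1),[1,50,99]))
    # reproject
    for nm,c,a,L in (('b',np.r_[p[0],p[1],p[3]],ax(p[2],np.radians(15)),(-.085,.085)),('p',np.r_[q[0],q[1],.085],ax(q[2],np.radians(40)),(0,.075))):
        for m2 in('scene','top'):
            F=load(m2);uv=cv2.projectPoints(np.array([c+a*l for l in L]),F['rvec'],F['tvec'],F['mtx'],None)[0].reshape(-1,2)
            print('  ',nm,'on',m2,uv.round(1).tolist())
E
```

```text
scene bottle c [ 0.5462 -0.0197  3.1772  0.0942] yaw 182.0422844784574 rms 2.9010924023509937e-06 [-0.08113408  0.08027111]
 plate c [ 0.4831 -0.2944  0.0855] n [ 0.771 -0.122  0.624] yaw -9.011967602990437 lean 51.35460153618805 175
 peg 70 [ 0.514 -0.292  0.113] [ 0.487 -0.298  0.088] [ 0.541 -0.281  0.136]
 peg root [ 0.4837 -0.2825 -0.1521] -8.71739023756524 rms 6.290400316110497e-06 [0.00749103 0.04408565 0.07481506]
   b on scene [[316.9, 239.5], [271.9, 210.3]]
   b on top [[288.5, 169.2], [292.0, 218.9]]
   p on scene [[225.3, 267.2], [238.7, 264.5]]
   p on top [[373.8, 211.2], [378.4, 191.4]]
top bottle c [ 0.5464 -0.0165  3.1882  0.0935] yaw 182.6679178205147 rms 1.110105244032239e-05 [-0.0817917   0.08217674]
 plate c [ 0.4797 -0.2784  0.0898] n [ 0.778 -0.104  0.619] yaw -7.588499829591553 lean 51.731041728253565 140
 peg 78 [ 0.51  -0.283  0.113] [ 0.483 -0.29   0.092] [ 0.542 -0.275  0.138]
 peg root [ 0.4829 -0.2828 -0.0196] -1.1202185564886866 rms 0.00012588343396853366 [0.00830063 0.03832781 0.07631482]
   b on scene [[317.7, 239.0], [272.4, 210.1]]
   b on top [[287.2, 169.2], [291.2, 218.9]]
   p on scene [[225.0, 267.2], [240.2, 263.0]]
   p on top [[373.9, 211.4], [376.0, 191.5]]
```

Candidates: pegs at scene (315,375) on a wooden stand, and at (246,433) and (358,255) on purple stands. Bottles are blue (415,318) and white (470,258). I choose the wooden stand and the blue bottle. The crop confirms this: red plate and peg root at about full-res scene (224,267) and top (374,211), bottle mouth towards the robot.

```bash
cat >> h.py <<'E'
def ax(yawdeg,el):
    y,e=np.radians([yawdeg,el]); return np.array([np.cos(y)*np.cos(e),np.sin(y)*np.cos(e),np.sin(e)])
def tool(x):  # tool x along x, tool y horizontal, z downish
    x=x/np.linalg.norm(x); y=np.cross([0,0,-1],x); y/=np.linalg.norm(y); return np.stack([x,y,np.cross(x,y)],1)
B=np.array([.546,-.018,.094]); RB=tool(ax(2.3,-15)); S=-.025
PR=np.array([.4835,-.2825,.085])
def pick(up=0,deep=.003): return B-S*RB[:,0]*-1*-1+RB[:,2]*(.019+deep-up),RB
def on(d,yaw=-8,el=40,deep=.003,side=(0,0,0)): # rim at d (m) from plate along the peg
    Rm=tool(ax(yaw,el)); return PR+np.array(side)+Rm[:,0]*(d+.085-S)+Rm[:,2]*(.019+deep),Rm
def go(p,Rm,o=None):
    o=o or r.get_obs(); R0=R.from_rotvec(o['orientation'])
    print('shift',(R0.inv().apply(p-o['tcp_pos'])*1e3).round(1),'turn',(R0.inv()*R.from_matrix(Rm)).as_rotvec().round(3),'| from',o['tcp_pos'].round(4),'to',np.round(p,4))
E
sed -i 's/B-S\*RB\[:,0\]\*-1\*-1/B-S*RB[:,0]/' h.py
python3 - <<'E'
from h import *
# base is +x tool dir; S<0 => G=B-S*x
print(pick(),on(0),on(.1))
go(np.array([.35,-.5,.36]),RB)
go(np.array([.60,-.017,.32]),RB)
go(*pick(.15))
E
```

```text
(array([ 0.56443926, -0.0172594 ,  0.06627916]), array([[ 0.96514767,  0.04013179, -0.25861054],
       [ 0.03876433, -0.9991944 , -0.01038687],
       [-0.25881905,  0.        , -0.96592583]])) (array([ 0.58094853, -0.2961955 ,  0.13885366]), array([[ 0.75858935, -0.1391731 ,  0.63653204],
       [-0.10661278, -0.99026807, -0.08945874],
       [ 0.64278761, -0.        , -0.76604444]])) (array([ 0.65680747, -0.30685678,  0.20313242]), array([[ 0.75858935, -0.1391731 ,  0.63653204],
       [-0.10661278, -0.99026807, -0.08945874],
       [ 0.64278761, -0.        , -0.76604444]]))
shift [ 104.4  -73.4 -129.5] turn [ 0.051 -0.258  0.397] | from [ 0.2865 -0.6106  0.2304] to [ 0.35 -0.5   0.36]
shift [ 536.  -404.3  -89. ] turn [ 0.051 -0.258  0.397] | from [ 0.2865 -0.6106  0.2304] to [ 0.6   -0.017  0.32 ]
shift [ 539.5 -403.9   19.8] turn [ 0.051 -0.258  0.397] | from [ 0.2865 -0.6106  0.2304] to [ 0.6032 -0.0157  0.2112]
```

Emit:
step_arm --pt "40 -30 -110 0 0 0.1 85" --pt "104 -73 -130 0.05 -0.1 0.2 85" --pt "150 -113 -125 0.05 -0.2 0.3 85" --pt "190 -143 -120 0.05 -0.258 0.397 85" --pt "230 -173 -115 0.05 -0.258 0.397 85" --pt "270 -203 -110 0.05 -0.258 0.397 85" --pt "310 -233 -105 0.05 -0.258 0.397 85" --pt "350 -263 -100 0.05 -0.258 0.397 85"

```text
clock: 0.9
tcp_pos: [0.4539, -0.2951, 0.3359]
orientation: [3.107, 0.062, -0.408]
contact_force: [0.7, -0.3, 0.3]
grip_width: 0.0855
gripper_force: 0.0
```

```bash
python3 -c "
from h import *
print(r.get_obs()['joints'].round(2),r.get_obs()['clock']);go(*pick(.15))"
```

```text
[ 0.4   0.3  -0.01  1.6   0.11  1.48 -1.16] 0.9
shift [ 186.9 -273.5   78.5] turn [ 0.002 -0.001 -0.001] | from [ 0.4539 -0.2951  0.3359] to [ 0.6032 -0.0157  0.2112]
```

Emit:
step_arm --pt "187 -273 78 0 0 0 85" --pt "187 -273 78 0 0 0 85" --pt "187 -273 78 0 0 0 85" --pt "187 -273 78 0 0 0 85" --pt "187 -273 78 0 0 0 85" --pt "187 -273 78 0 0 0 85" --pt "187 -273 78 0 0 0 85" --pt "187 -273 78 0 0 0 85"

```text
clock: 1.7
tcp_pos: [0.6029, -0.0107, 0.2085]
orientation: [3.109, 0.077, -0.414]
contact_force: [0.3, 0.8, 0.1]
grip_width: 0.085
gripper_force: 0.0
```

```bash
python3 -c "
from h import *
print(r.get_obs()['joints'].round(2),r.get_obs()['clock']);go(*pick(.15));go(*pick())"
```

```text
[ 0.02  0.53 -0.15  1.54  0.06  1.33 -1.66] 1.7
shift [-0.6  5.  -2.6] turn [-0.     0.003  0.009] | from [ 0.6029 -0.0107  0.2085] to [ 0.6032 -0.0157  0.2112]
shift [-1.000e-01  5.000e+00  1.474e+02] turn [-0.     0.003  0.009] | from [ 0.6029 -0.0107  0.2085] to [ 0.5644 -0.0173  0.0663]
```

Emit:
step_arm --pt "0 5 30 0 0 0.01 85" --pt "0 5 60 0 0 0.01 85" --pt "0 5 80 0 0 0.01 85" --pt "0 5 90 0 0 0.01 85" --pt "0 5 90 0 0 0.01 85" --pt "0 5 90 0 0 0.01 85"

```text
clock: 2.3
tcp_pos: [0.5806, -0.0245, 0.1256]
orientation: [3.106, 0.045, -0.406]
contact_force: [-0.9, 0.0, -0.3]
grip_width: 0.0853
gripper_force: 0.0
```

```bash
python3 -c "
from h import *
go(*pick())
f=grab('top');g=grab('scene')
a=cv2.resize(f['image'][150:240,240:340,::-1],(500,450),interpolation=3);b=cv2.resize(g['image'][170:270,240:330,::-1],(300,333),interpolation=3)
b=cv2.copyMakeBorder(b,0,117,0,0,0);cv2.imwrite('pics/g1.png',np.hstack([a,b]))"
```

```text
shift [-0.2 -8.  61.4] turn [ 0.002 -0.002 -0.011] | from [ 0.5806 -0.0245  0.1256] to [ 0.5644 -0.0173  0.0663]
```

View pics/g1.png

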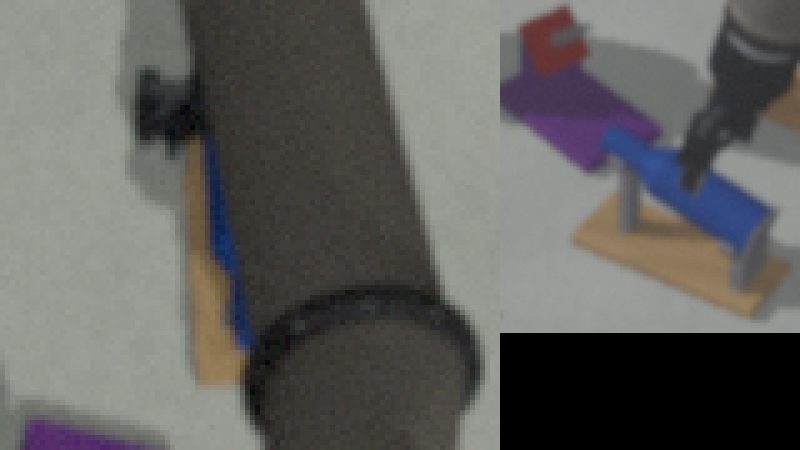

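The fingers straddle the blue body, about 60 mm above grasp height. Next I check the settled pose.

```bash
python3 -c "
from h import *
go(*pick())"
```

```text
shift [-0.5 -7.9 61.9] turn [ 0.002 -0.003 -0.011] | from [ 0.581  -0.0244  0.126 ] to [ 0.5644 -0.0173  0.0663]
```

Emit:
step_arm --pt "0 -8 5 0 0 -0.011 85" --pt "0 -8 20 0 0 -0.011 85" --pt "0 -8 40 0 0 -0.011 85" --pt "0 -8 55 0 0 -0.011 85" --pt "0 -8 62 0 0 -0.011 85" --pt "0 -8 62 0 0 -0.011 85" --pt "0 -8 62 0 0 -0.011 85"

```text
clock: 3.1
tcp_pos: [0.564, -0.0171, 0.065]
orientation: [3.107, 0.063, -0.407]
contact_force: [-0.2, 0.0, -0.3]
grip_width: 0.085
gripper_force: 0.0
```

```bash
python3 -c "
from h import *
go(*pick())"
```

```text
shift [ 0.1  0.2 -1.3] turn [ 0.002 -0.001  0.   ] | from [ 0.564  -0.0171  0.065 ] to [ 0.5644 -0.0173  0.0663]
```

Emit:
step_arm --grip_force 40 --pt "0 0 0 0 0 0 50" --pt "0 0 0 0 0 0 50" --pt "0 0 0 0 0 0 50" --pt "0 0 0 0 0 0 50" --pt "0 0 0 0 0 0 50" --pt "0 0 0 0 0 0 50"

```text
clock: 3.7
tcp_pos: [0.5643, -0.0175, 0.0655]
orientation: [3.107, 0.062, -0.406]
contact_force: [0.1, -1.1, 5.1]
grip_width: 0.0518
gripper_force: 42.5
```

Emit:
step_arm --pt "0 0 -15 0 0 0 45" --pt "0 0 -40 0 0 0 45" --pt "0 0 -80 0 0 0 45" --pt "0 0 -120 0 0 0 45" --pt "0 0 -160 0 0 0 45" --pt "0 0 -200 0 0 0 45" --pt "0 0 -200 0 0 0 45" --pt "0 0 -200 0 0 0 45"

```text
clock: 4.5
tcp_pos: [0.6156, -0.0143, 0.2592]
orientation: [3.108, 0.064, -0.405]
contact_force: [-0.5, -0.1, -2.0]
grip_width: 0.0522
gripper_force: 42.1
```

```bash
python3 -c "
from h import *
print(r.get_obs()['contact_force'],r.get_obs()['joints'].round(2));go(*on(.14))"
```

```text
[-0.50484791 -0.12470294 -1.97943065] [ 0.02  0.51 -0.14  1.46  0.05  1.43 -1.66]
shift [ 65.2 299.5  14.5] turn [-0.039  0.954  0.184] | from [ 0.6156 -0.0143  0.2592] to [ 0.6872 -0.3111  0.2288]
```

Emit:
step_arm --pt "65 300 14 -0.04 0.954 0.184 45" --pt "65 300 14 -0.04 0.954 0.184 45" --pt "65 300 14 -0.04 0.954 0.184 45" --pt "65 300 14 -0.04 0.954 0.184 45" --pt "65 300 14 -0.04 0.954 0.184 45" --pt "65 300 14 -0.04 0.954 0.184 45" --pt "65 300 14 -0.04 0.954 0.184 45" --pt "65 300 14 -0.04 0.954 0.184 45"

```text
clock: 5.3
tcp_pos: [0.6809, -0.3157, 0.2229]
orientation: [2.905, -0.216, 1.041]
contact_force: [-0.6, 0.3, -1.3]
grip_width: 0.0521
gripper_force: 42.3
```

Emit:
step_arm --pt "0 0 0 0 0 0 45" --pt "0 0 0 0 0 0 45" --pt "0 0 0 0 0 0 45"

```text
clock: 5.6
tcp_pos: [0.6884, -0.3092, 0.2294]
orientation: [2.902, -0.197, 1.054]
contact_force: [0.6, -0.2, -1.4]
grip_width: 0.0524
gripper_force: 42.3
```

```bash
python3 -c "
from h import *
print(r.get_obs()['joints'].round(2));go(*on(.14))
f=grab('top');g=grab('scene')
a=cv2.resize(f['image'][120:230,330:440,::-1],(400,400),interpolation=3);b=cv2.resize(g['image'][200:310,190:300,::-1],(400,400),interpolation=3)
cv2.imwrite('pics/g2.png',np.hstack([a,b]))"
```

```text
[ 0.69  0.4  -0.35  1.9  -0.24  0.2  -1.07]
shift [-1.1  2.  -0.2] turn [-0.001  0.002  0.004] | from [ 0.6884 -0.3092  0.2294] to [ 0.6872 -0.3111  0.2288]
```

View pics/g2.png

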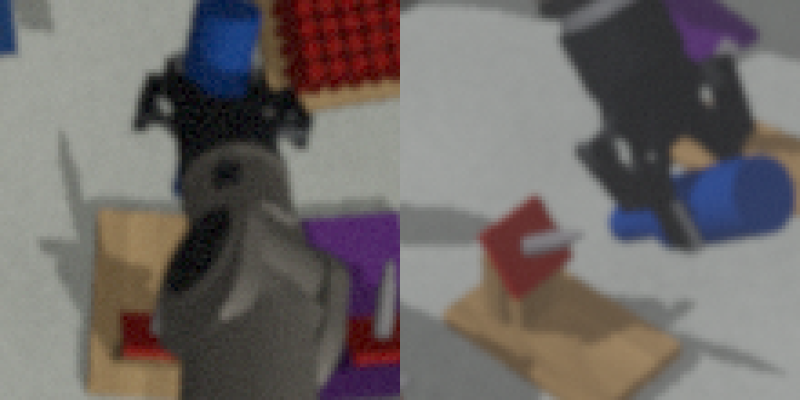

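The top view shows the bottle gripped with its base up and away. The scene view has the mouth at (610,225) and the peg tip at (580,237), well aligned. Joint 6 is close to its lower limit, so I'll try rolling the tool about the bottle's axis, which the bottle's symmetry allows.

```bash
cat >> h.py <<'E'
def on(d,roll=0,yaw=-8,el=40,deep=.003,side=(0,0,0)):
    Rm=tool(ax(yaw,el))@R.from_rotvec([roll,0,0]).as_matrix(); return PR+np.array(side)+Rm[:,0]*(d+.085-S)+Rm[:,2]*(.019+deep),Rm
E
python3 -c "
from h import *
from scipy.optimize import least_squares
go(*on(.14,.35));go(*on(.14,-.35))
# in-hand pose from scene cloud
o=r.get_obs();Rt=R.from_rotvec(o['orientation']).as_matrix();a0=-Rt[:,0];c0=o['tcp_pos']-Rt[:,2]*.022+a0*.025
for n in('scene','top'):
    f=load(n);w=cloud(f);hsv=cv2.cvtColor(f['image'],cv2.COLOR_RGB2HSV).astype(int)
    m=(hsv[...,0]>105)&(hsv[...,0]<128)&(hsv[...,1]>120)&(np.linalg.norm(w-c0,axis=-1)<.11);P=w[m]
    def res(q):
        a=a0+Rt[:,1]*q[3]+Rt[:,2]*q[4];a/=np.linalg.norm(a);d=P-c0-Rt@q[:3];s=d@a;rr=np.linalg.norm(d-np.outer(s,a),axis=1)
        rad=np.interp(s*1e3,[-85,20,40,85],[27,27,15,15])/1e3
        ins=np.minimum(rad-rr,.085-abs(s))
        return np.r_[np.where(ins>0,ins,np.maximum(rr-rad,abs(s)-.085)),q[:3]*.3,q[3:]*.02]
    q=least_squares(res,np.zeros(5),loss='soft_l1',f_scale=.0015).x
    print(n,len(P),'offset tool mm',(q[:3]*1e3).round(1),'tilt deg y,z',np.degrees(q[3:]).round(1))
"
```

```text
shift [-0.7 -6.3 -1.5] turn [0.35  0.002 0.003] | from [ 0.6879 -0.3099  0.2292] to [ 0.6874 -0.3035  0.2299]
shift [-0.7  8.8 -1.5] turn [-0.35   0.001  0.003] | from [ 0.6879 -0.3099  0.2292] to [ 0.6853 -0.3185  0.2299]
scene 559 offset tool mm [ 1.3  1.1 -0.8] tilt deg y,z [0.3 0.1]
top 454 offset tool mm [ 0.4 -2.4 -1.4] tilt deg y,z [-0.4 -0.2]
```

Emit:
step_arm --pt "0 -3 -1 0.12 0 0 45" --pt "0 -6 -1 0.25 0 0 45" --pt "0 -6 -1 0.35 0 0 45" --pt "0 -6 -1 0.35 0 0 45" --pt "0 -6 -1 0.35 0 0 45" --pt "0 -6 -1 0.35 0 0 45"

```text
clock: 6.3
tcp_pos: [0.6873, -0.3043, 0.2293]
orientation: [-2.682, 0.013, -1.0]
contact_force: [1.2, 0.9, -0.4]
grip_width: 0.0521
gripper_force: 42.5
```

```bash
python3 -c "
from h import *
print(r.get_obs()['joints'].round(2));go(*on(.14,.35));go(*on(.08,.35))"
```

```text
[ 1.16  0.61 -0.8   1.75 -0.38  0.48 -0.72]
shift [ 0.3 -0.9 -0.1] turn [0.001 0.003 0.001] | from [ 0.6873 -0.3043  0.2293] to [ 0.6874 -0.3035  0.2299]
shift [-59.7  -1.    0. ] turn [0.001 0.003 0.001] | from [ 0.6873 -0.3043  0.2293] to [ 0.6418 -0.2971  0.1913]
```

Emit:
step_arm --pt "-20 -1 0 0 0 0 45" --pt "-40 -1 0 0 0 0 45" --pt "-55 -1 0 0 0 0 45" --pt "-55 -1 0 0 0 0 45" --pt "-55 -1 0 0 0 0 45"

```text
clock: 6.8
tcp_pos: [0.6456, -0.2986, 0.1948]
orientation: [-2.682, 0.014, -1.002]
contact_force: [0.9, -0.1, -0.1]
grip_width: 0.0521
gripper_force: 42.4
```

```bash
python3 -c "
from h import *
f=grab('top');g=grab('scene')
print(r.get_obs()['joints'].round(2));go(*on(.08,.35));go(*on(.04,.35));go(*on(0,.35))
a=cv2.resize(f['image'][140:230,340:430,::-1],(400,400),interpolation=3);b=cv2.resize(g['image'][220:300,195:275,::-1],(400,400),interpolation=3)
cv2.imwrite('pics/g3.png',np.hstack([a,b]))"
```

```text
[ 1.25  0.63 -0.86  1.85 -0.4   0.41 -0.63]
shift [-6.1 -1.1  0.6] turn [0.002 0.001 0.001] | from [ 0.6462 -0.299   0.1954] to [ 0.6418 -0.2971  0.1913]
shift [-46.1  -1.1   0.7] turn [0.002 0.001 0.001] | from [ 0.6462 -0.299   0.1954] to [ 0.6115 -0.2929  0.1656]
shift [-86.1  -1.2   0.7] turn [0.002 0.001 0.001] | from [ 0.6462 -0.299   0.1954] to [ 0.5811 -0.2886  0.1399]
```

View pics/g3.png

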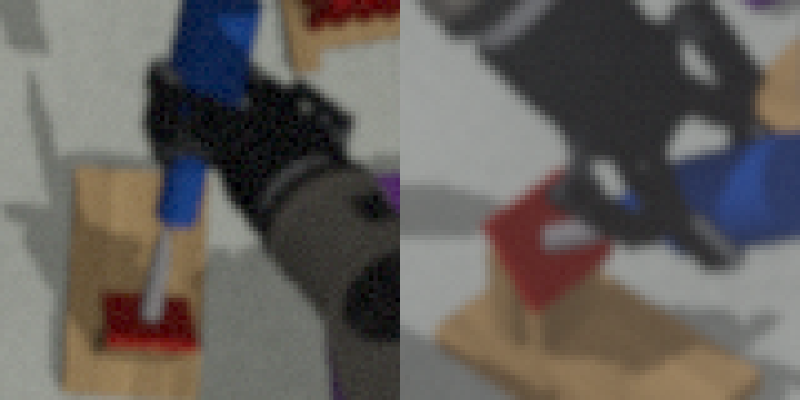

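The top view shows the mouth at crop (180,222) and the peg tip at about (166,232), so the neck may be a few mm to the right. I'll quantify this.

```bash
python3 -c "
from h import *
f=load('top');hsv=cv2.cvtColor(f['image'],cv2.COLOR_RGB2HSV).astype(int);H,S,V=np.moveaxis(hsv,-1,0);w=cloud(f)
o=r.get_obs();Rt=R.from_rotvec(o['orientation']).as_matrix();c0=o['tcp_pos']-Rt[:,2]*.022
pr=lambda X:cv2.projectPoints(np.array(X),f['rvec'],f['tvec'],f['mtx'],None)[0].reshape(-1,2)
p=ax(-8,40)
N=pr([c0-Rt[:,0]*s for s in(.08,.11)]);Q=pr([PR,PR+.04*p,PR+.075*p]);print('model neck',N.round(1).tolist(),'peg',Q.round(1).tolist())
I=f['image'].astype(int)
for v in range(174,212,2):
    b=[u for u in range(368,392) if 105<H[v,u]<128 and S[v,u]>120]
    g=[u for u in range(366,386) if S[v,u]<60 and V[v,u]>70 and w[v,u,2]>.07]
    print(v,'blue',(b[0],b[-1],np.mean(b)) if b else '', 'grey',(g[0],g[-1],np.mean(g)) if g else '')
"
```

```text
model neck [[381.1, 180.2], [379.3, 188.5]] peg [[373.8, 211.2], [376.1, 200.8], [378.1, 191.4]]
174 blue  grey (374, 374, np.float64(374.0))
176 blue (379, 391, np.float64(383.44444444444446)) grey 
178 blue (378, 385, np.float64(381.5)) grey 
180 blue (377, 385, np.float64(381.0)) grey (376, 376, np.float64(376.0))
182 blue (377, 384, np.float64(380.5)) grey 
184 blue (377, 384, np.float64(380.5)) grey (375, 385, np.float64(380.0))
186 blue (376, 383, np.float64(379.5)) grey (375, 375, np.float64(375.0))
188 blue (376, 383, np.float64(379.5)) grey (375, 384, np.float64(379.5))
190 blue  grey (376, 383, np.float64(379.5))
192 blue  grey (376, 377, np.float64(376.5))
194 blue  grey (375, 377, np.float64(376.0))
196 blue  grey (375, 377, np.float64(376.0))
198 blue  grey (374, 377, np.float64(375.5))
200 blue  grey (374, 377, np.float64(375.5))
202 blue  grey (373, 377, np.float64(375.0))
204 blue  grey (373, 376, np.float64(374.5))
206 blue  grey (372, 376, np.float64(374.0))
208 blue  grey (372, 376, np.float64(374.0))
210 blue  grey (372, 375, np.float64(373.5))
```

```bash
python3 -c "
from h import *
for d in (.086,.06,.04): go(*on(d,.35,yaw=-6.5,side=(0,.001,0)))"
```

```text
shift [-0.4 -6.1  2.2] turn [ 0.019 -0.006 -0.018] | from [ 0.6462 -0.299   0.1954] to [ 0.6467 -0.2925  0.1952]
shift [-26.4  -5.7   2. ] turn [ 0.019 -0.006 -0.018] | from [ 0.6462 -0.299   0.1954] to [ 0.6269 -0.2903  0.1784]
shift [-46.4  -5.3   1.9] turn [ 0.019 -0.006 -0.018] | from [ 0.6462 -0.299   0.1954] to [ 0.6117 -0.2885  0.1656]
```

Emit:
step_arm --pt "0 -6 2 0.02 -0.006 -0.018 45" --pt "0 -6 2 0.02 -0.006 -0.018 45" --pt "-8 -6 2 0.02 -0.006 -0.018 45" --pt "-16 -6 2 0.02 -0.006 -0.018 45" --pt "-24 -6 2 0.02 -0.006 -0.018 45" --pt "-30 -6 2 0.02 -0.006 -0.018 45" --pt "-30 -6 2 0.02 -0.006 -0.018 45"

```text
clock: 7.6
tcp_pos: [0.6214, -0.2899, 0.1737]
orientation: [-2.671, -0.017, -0.991]
contact_force: [-0.3, 0.0, -0.8]
grip_width: 0.0519
gripper_force: 42.4
```

```bash
python3 -c "
from h import *
f=grab('top');g=grab('scene')
o=r.get_obs();print(o['joints'].round(2),o['contact_force'],o['moment']);go(*on(.04,.35,yaw=-6.5,side=(0,.001,0)))
a=cv2.resize(f['image'][140:230,340:430,::-1],(400,400),interpolation=3);b=cv2.resize(g['image'][220:300,195:275,::-1],(400,400),interpolation=3)
cv2.imwrite('pics/g4.png',np.hstack([a,b]))"
```

```text
[ 1.3   0.65 -0.9   1.9  -0.4   0.38 -0.58] [ 0.48118718 -0.38329406 -1.39045875] [-0.35684192  0.768313    0.05065708]
shift [-14.5  -0.1   0.1] turn [-0.002  0.001 -0.002] | from [ 0.6227 -0.2899  0.1749] to [ 0.6117 -0.2885  0.1656]
```

View pics/g4.png

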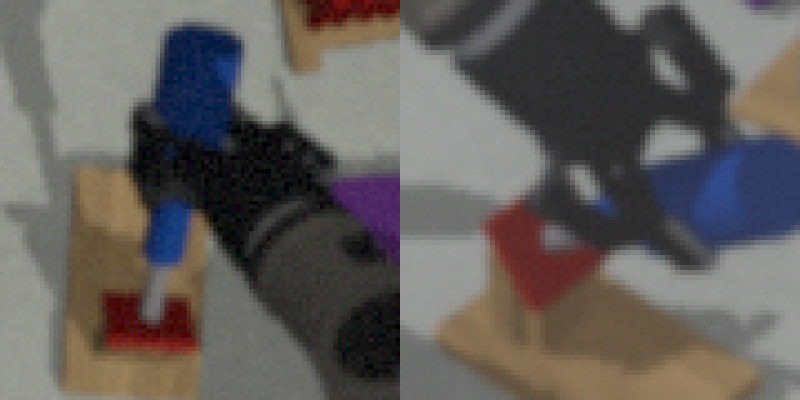

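```bash
python3 -c "
from h import *
f=load('top');hsv=cv2.cvtColor(f['image'],cv2.COLOR_RGB2HSV).astype(int);H,S,V=np.moveaxis(hsv,-1,0)
o=r.get_obs();Rt=R.from_rotvec(o['orientation']).as_matrix();c0=o['tcp_pos']-Rt[:,2]*.022
pr=lambda X:cv2.projectPoints(np.array(X),f['rvec'],f['tvec'],f['mtx'],None)[0].reshape(-1,2)
print('model neck',pr([c0-Rt[:,0]*s for s in(.08,.11)]).round(1).tolist())
# subpixel: saturation of enlarged rows
for v in range(188,212,2):
    print(v,' '.join(f'{h}/{s}/{x}' for h,s,x in zip(H[v,368:388],S[v,368:388],V[v,368:388])))
"
```

```text
model neck [[377.9, 188.8], [376.3, 196.9]]
188 19/105/150 19/104/147 18/109/145 19/103/144 17/107/124 9/67/87 115/114/65 110/214/81 109/189/101 109/219/105 108/218/116 109/198/121 109/213/121 109/201/119 116/116/112 163/25/92 15/90/99 20/112/82 13/104/44 15/133/23
190 18/103/148 18/107/145 18/106/147 18/106/145 18/94/125 177/34/83 116/132/79 111/210/91 107/232/101 108/209/111 110/194/121 109/198/125 109/210/126 111/168/123 119/63/109 9/68/117 17/100/130 17/111/124 18/100/92 20/102/50
192 18/105/133 18/113/133 18/101/141 17/101/134 15/72/99 124/74/76 109/205/82 110/205/97 108/217/108 109/220/117 109/219/121 109/208/124 109/214/123 113/139/117 140/31/99 15/87/120 18/112/132 17/94/135 17/73/126 25/45/96
194 18/111/110 18/108/109 17/105/114 17/101/101 159/26/69 113/144/78 109/223/89 109/213/103 111/206/109 108/196/122 110/189/127 110/207/123 110/199/123 118/88/113 5/42/108 18/93/129 17/104/132 18/91/131 21/51/136 27/22/129
196 18/109/108 19/112/107 19/110/100 17/78/88 128/44/69 112/172/89 109/208/98 108/215/108 108/235/113 109/197/124 110/196/129 109/206/124 111/175/118 127/58/102 12/73
[... 807 characters left out ...]
/133 19/104/135 18/115/129 18/105/126 18/109/119 19/113/111 18/103/102 18/80/105 22/35/110 40/21/108
206 7/164/84 5/173/78 6/165/79 8/126/79 9/49/83 0/11/95 0/7/112 170/13/120 14/30/112 12/74/104 12/114/103 16/129/103 14/137/108 14/118/110 16/123/110 18/116/117 18/104/108 18/64/104 27/22/105 42/11/111
208 179/222/70 3/255/70 178/175/73 176/113/72 0/18/85 0/0/102 8/9/117 4/15/118 173/42/97 179/96/80 0/169/74 2/203/73 3/213/72 8/194/80 9/142/97 17/121/116 19/111/106 19/63/101 27/24/105 43/17/108
210 177/233/71 179/227/72 3/186/70 5/91/70 0/19/93 8/9/109 10/7/115 170/15/105 179/57/89 179/150/75 2/255/67 179/215/70 5/252/75 179/217/73 11/187/83 12/127/104 17/103/102 20/52/103 35/15/103 48/11/111
```

```bash
python3 -c "
from h import *
for d in (.03,.01,0): go(*on(d,.35,yaw=-6.5,side=(0,.0027,0)))"
```

```text
shift [-24.7  -1.7   0.6] turn [-0.002  0.001 -0.002] | from [ 0.6227 -0.2899  0.1749] to [ 0.6041 -0.2859  0.1592]
shift [-44.7  -1.7   0.6] turn [-0.002  0.001 -0.002] | from [ 0.6227 -0.2899  0.1749] to [ 0.5889 -0.2842  0.1463]
shift [-54.7  -1.6   0.6] turn [-0.002  0.001 -0.002] | from [ 0.6227 -0.2899  0.1749] to [ 0.5813 -0.2833  0.1399]
```

Emit:
step_arm --pt "0 -1.7 0.6 0 0 0 45" --pt "-5 -1.7 0.6 0 0 0 45" --pt "-10 -1.7 0.6 0 0 0 45" --pt "-15 -1.7 0.6 0 0 0 45" --pt "-20 -1.7 0.6 0 0 0 45" --pt "-25 -1.7 0.6 0 0 0 45" --pt "-25 -1.7 0.6 0 0 0 45"

```text
clock: 8.4
tcp_pos: [0.603, -0.2858, 0.1581]
orientation: [-2.671, -0.018, -0.992]
contact_force: [0.5, -0.5, -0.9]
grip_width: 0.0521
gripper_force: 42.4
```

```bash
python3 -c "
from h import *
o=r.get_obs();print(o['joints'].round(2),o['contact_force'],o['moment']);go(*on(.0,.35,yaw=-6.5,side=(0,.0027,0)))"
```

```text
[ 1.34  0.67 -0.92  1.95 -0.41  0.35 -0.55] [ 0.51225373 -0.54826675 -0.89761816] [-0.2902869   0.78081993  0.00238192]
shift [-28.5   0.1  -0.1] turn [-0.002  0.002 -0.003] | from [ 0.603  -0.2858  0.1581] to [ 0.5813 -0.2833  0.1399]
```

No contact force and 45 mm in. I'll carry on to the plate.

Emit:
step_arm --pt "-5 0 0 0 0 0 45" --pt "-10 0 0 0 0 0 45" --pt "-14 0 0 0 0 0 45" --pt "-18 0 0 0 0 0 45" --pt "-21 0 0 0 0 0 45" --pt "-24 0 0 0 0 0 45" --pt "-24 0 0 0 0 0 45"

```text
clock: 9.1
tcp_pos: [0.5853, -0.2836, 0.1431]
orientation: [-2.671, -0.019, -0.993]
contact_force: [-0.3, -0.9, -1.2]
grip_width: 0.0518
gripper_force: 42.4
```

Emit:
step_arm --pt "-1.5 0 0 0 0 0 45" --pt "-3 0 0 0 0 0 45" --pt "-3 0 0 0 0 0 45"

```text
clock: 9.4
tcp_pos: [0.5832, -0.2833, 0.1415]
orientation: [-2.671, -0.019, -0.993]
contact_force: [-0.8, -0.1, -1.2]
grip_width: 0.0521
gripper_force: 42.4
```

```bash
python3 -c "
from h import *
f=grab('top');g=grab('scene')
o=r.get_obs();print(o['joints'].round(2),o['contact_force'],o['moment']);go(*on(.0,.35,yaw=-6.5,side=(0,.0027,0)))
a=cv2.resize(f['image'][140:230,340:430,::-1],(400,400),interpolation=3);b=cv2.resize(g['image'][220:300,195:275,::-1],(400,400),interpolation=3)
cv2.imwrite('pics/g5.png',np.hstack([a,b]))"
```

```text
[ 1.38  0.69 -0.94  1.99 -0.4   0.32 -0.51] [ 0.23439606 -0.49410348 -0.08642539] [-0.31373228  0.81291505  0.03315769]
shift [-2.8  0.2 -0.1] turn [-0.002  0.001 -0.001] | from [ 0.5834 -0.2834  0.1416] to [ 0.5813 -0.2833  0.1399]
```

View pics/g5.png

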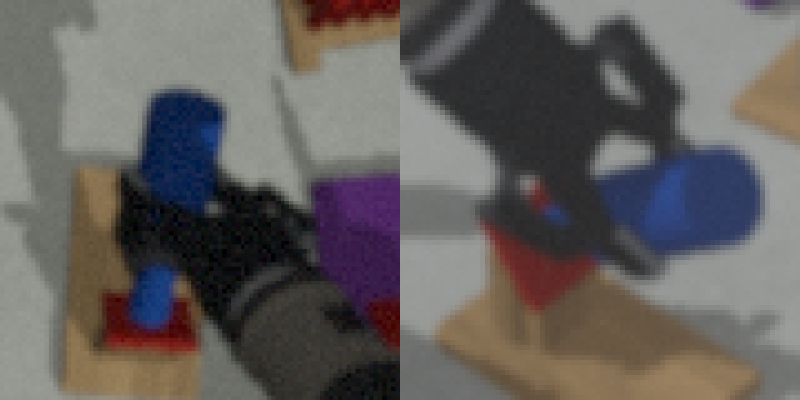

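The neck is over the peg in the middle of the plate (top crop 152,322) with a gap of about 3 mm. I'll press gently until contact.

Emit:
step_arm --pt "-1 0 0 0 0 0 45" --pt "-2 0 0 0 0 0 45" --pt "-3 0 0 0 0 0 45" --pt "-3 0 0 0 0 0 45" --pt "-3 0 0 0 0 0 45"

```text
clock: 10.0
tcp_pos: [0.5816, -0.2832, 0.1402]
orientation: [-2.671, -0.02, -0.995]
contact_force: [2.2, -0.2, 0.7]
grip_width: 0.0525
gripper_force: 42.4
```

Emit:
step_arm --pt "-1 0 0 0 0 0 45" --pt "-1.5 0 0 0 0 0 45" --pt "-1.5 0 0 0 0 0 45"

```text
clock: 10.3
tcp_pos: [0.5815, -0.2831, 0.1402]
orientation: [-2.671, -0.02, -0.997]
contact_force: [5.0, 0.3, 4.5]
grip_width: 0.0522
gripper_force: 42.4
```

Emit:
step_arm --pt "-1 0 0 0 0 0 45" --pt "-1.5 0 0 0 0 0 45" --pt "-1.5 0 0 0 0 0 45"

```text
clock: 10.6
tcp_pos: [0.5815, -0.2831, 0.1403]
orientation: [-2.67, -0.021, -1.0]
contact_force: [6.9, 0.6, 6.8]
grip_width: 0.0523
gripper_force: 42.5
```

Emit:
step_arm --pt "2 0 0 0 0 0 45" --pt "2 0 0 0 0 0 58" --pt "2 0 0 0 0 0 62" --pt "2 0 0 0 0 0 70" --pt "2 0 0 0 0 0 80" --pt "2 0 0 0 0 0 85" --pt "2 0 0 0 0 0 85" --pt "2 0 0 0 0 0 85"

```text
clock: 11.4
tcp_pos: [0.5803, -0.283, 0.139]
orientation: [-2.671, -0.019, -0.993]
contact_force: [0.3, 0.4, 0.2]
grip_width: 0.0848
gripper_force: 0.0
```

```bash
python3 -c "
from h import *
f=grab('top');g=grab('scene')
o=r.get_obs();print(o['contact_force'],o['moment'],o['grip_width'])
a=cv2.resize(f['image'][140:230,340:430,::-1],(400,400),interpolation=3);b=cv2.resize(g['image'][220:300,195:275,::-1],(400,400),interpolation=3)
cv2.imwrite('pics/g6.png',np.hstack([a,b]))"
```

```text
[-0.48408232 -0.54218329  0.48913241] [-0.28937367  0.69108755 -0.02403225] 0.08517418717826357
```

View pics/g6.png

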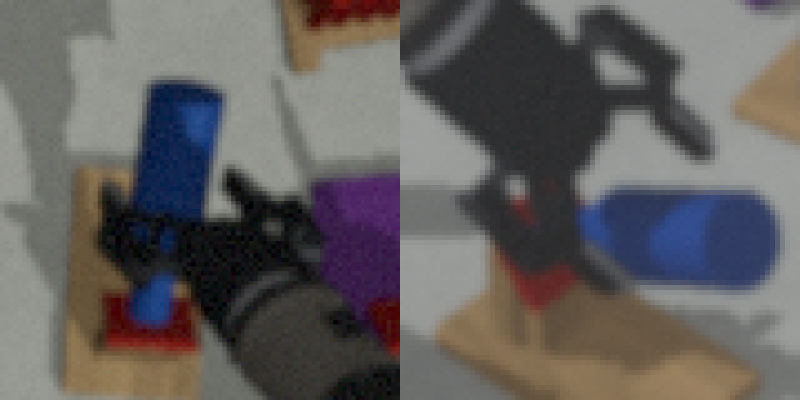

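The bottle hangs on the peg, slightly sagged, and the fingers are clear on both sides. I'll retreat along the tool axis.

Emit:
step_arm --pt "0 0 -15 0 0 0 85" --pt "0 0 -40 0 0 0 85" --pt "0 0 -70 0 0 0 85" --pt "0 0 -100 0 0 0 85" --pt "0 0 -130 0 0 0 85" --pt "0 0 -160 0 0 0 85" --pt "0 0 -160 0 0 0 85" --pt "0 0 -160 0 0 0 85"

```text
clock: 12.3
tcp_pos: [0.4782, -0.3273, 0.2542]
orientation: [-2.672, -0.018, -0.994]
contact_force: [0.4, 0.3, 0.5]
grip_width: 0.085
gripper_force: 0.0
```

```bash
python3 -c "
from h import *
from scipy.optimize import least_squares
f=grab('top');g=grab('scene')
for n,F in(('top',f),('scene',g)):
    w=cloud(F);hsv=cv2.cvtColor(F['image'],cv2.COLOR_RGB2HSV).astype(int)
    m=(hsv[...,0]>105)&(hsv[...,0]<128)&(hsv[...,1]>120)&(np.linalg.norm(w-[.54,-.29,.14],axis=-1)<.13);P=w[m]
    def res(q):
        a=-ax(q[3],q[4]);d=P-q[:3];s=d@a;rr=np.linalg.norm(d-np.outer(s,a),axis=1);rad=np.interp(s*1e3,[-85,20,40,85],[27,27,15,15])/1e3
        ins=np.minimum(rad-rr,.085-abs(s));return np.where(ins>0,ins,np.maximum(rr-rad,abs(s)-.085))
    q=least_squares(res,[.548,-.291,.14,-7,33],loss='soft_l1',f_scale=.0015,x_scale=[.01,.01,.01,5,5]).x
    print(n,len(P),q.round(3),'rim centre',(q[:3]-.085*ax(q[3],q[4])).round(4),'plate',PR)
b=cv2.resize(g['image'][150:320,150:350,::-1],(400,340),interpolation=3);a=cv2.resize(f['image'][130:300,120:320+120,::-1][:, :320],(400,340))
cv2.imwrite('pics/g7.png',np.hstack([a,b]))"
```

```text
top 689 [ 0.557 -0.288  0.132 -6.955 30.441] rim centre [ 0.4838 -0.2793  0.0891] plate [ 0.4835 -0.2825  0.085 ]
scene 548 [ 0.557 -0.291  0.133 -7.069 30.414] rim centre [ 0.4842 -0.2819  0.0897] plate [ 0.4835 -0.2825  0.085 ]
```

View pics/g7.png

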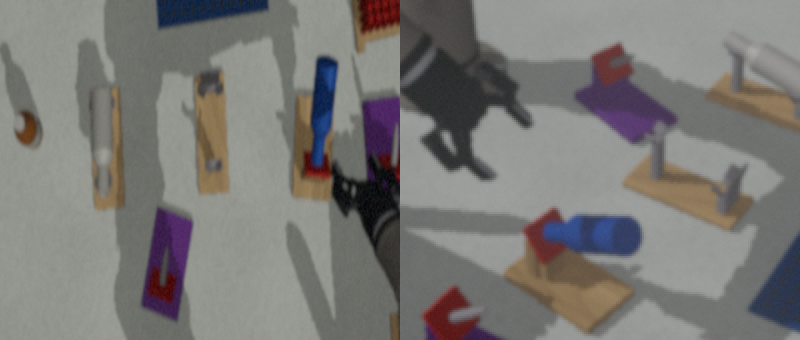

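The bottle is on the peg with its rim at the plate and a sag of about 9.6°. The white and amber bottles are undisturbed and the gripper is clear.

```bash
python3 -c "
from h import *
print(r.hand_in())"
```

```text
the job is handed in; nothing more can be done
None
```

I slid the blue bottle mouth-down onto the peg of the wooden stand, let go of it and handed the job in at about 12.5 s: its rim is on the plate with about 9.6° of sag, the white and amber bottles were not touched, and no verdict came back.

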